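Unlock the food slicer and open it for loading

ROBOT

A 6-joint arm with a two-finger parallel gripper is mounted at the origin on the work surface. World frame = base frame: x ahead of the robot, y to its left, z up, the work surface at z = 0. Lengths are in m, angles in rad, forces in N, time in s.
With the tool pointing down it reaches from about 0.4 to 0.825 m from the base axis. Payload 7 kg.
Tool frame: the origin (TCP) lies midway between the tips of the shut fingers; the grasp point (between the pads) lies 19 mm behind it; z points along the fingers, y is the line along which they close (so a half turn about z gives the same grasp; the last joint's range is limited). The gripper opens to 88 mm and grips with 3 to 60 N. Pads are 19 mm wide; open, the fingers measure 130 mm over their backs; the gripper's body (78 mm by 193 mm) begins 47 mm behind the grasp point.
Start: joints at [-1.022, 0.359, 0.012, 0, -1.224, -0.288], TCP at [0.174, -0.652, 0.227] pointing down, gripper open.
Joint ranges: [-3.07, 3.07], [-1.43, 2.12], [-1.02, 1.25], [-3.03, 1.67], [-3.05, -0], [-3.03, 3.03]. Speed limits (rad/s): [2.39, 2.39, 3.01, 3.14, 3.14, 3.14].

INTERFACE

Orientations are given as a unit quaternion [x, y, z, w].
In Python, from station import bot gives the robot as it stands. The module is installed in compiled form; this text tells all that it offers.
- The arm moves only by the shell command python3 -m jog 'ROWS' [OPENING] [FORCE]. ROWS is text: rows parted by semicolons, each of 6 numbers parted by spaces: the shift along the world's x, y, z in m, then the turn, a rotation vector about the world's x, y, z in degrees. In form: x y z wx wy wz; .... A call has exactly 5 rows; each row is the pose to reach, as a shift and turn from the pose commanded when the call began; what a row does not reach only later rows make up. A row lasts 1/10 s, in which the tool goes at most 50 mm and 8.59 degrees, less where a joint would pass 70% of its speed; a pose out of reach is approached as far as the arm can. A call with a gripper value outside its range is refused whole. OPENING is the closure in counts, from 0 (fully open) to 255 (shut), set as the call begins (- or left out, the last holds). The fingers move at their own pace and stop on an object; FORCE is the grip in N (left out, the last holds). Time passes only in rows, so rows that repeat a pose let the fingers close, or fill a call up. It gives the time, the measured TCP pose, the force, the opening and the grip force at its end, in the units of the state.
- bot.get_state(): the state, without advancing time (a new reading comes with each control period).
- bot.get_image(name): name is "scene" or "top" or "wrist"; returns the picture (480x640x3 uint8, red, green, blue); there is no depth.
- bot.camera_params(name): a dict with "K" (3x3 intrinsics, pixels), "D" ([k1, k2, p1, p2, k3] as OpenCV has them; the pictures are not rectified), "R" (3x3) and "t" (3): a world point X has camera coordinates R X + t. Camera axes: x right, y down, z forward; pixel columns grow to the right and rows downward; lengths in m; the calibration is good to about 2 mm. A picture is of the moment at which its call begins: read the wrist's pose just before it. camera_params takes no time and is no camera call; for the wrist camera it gives the pose at the moment of the call.
- bot.finish_job(): hands the job in; it is judged then, once.
The state is a dict: "time": time; "joint_positions": joint angles; "qvel": joint speeds; "effort": joint torques, N m; "tool_pos": TCP position; "tool_rot": TCP orientation; "contact_force": force on the tool from outside, world axes, zero at the start; "wrist_torque": the same for the moment, N m; "grip_width": opening from 0.0 (shut) to 1.0 (fully open); "grip_force": force on a finger pad.
Only numpy, scipy, OpenCV 4.12 (cv2) and the standard library are available. Lean on these libraries where they do the work, as an engineer would, in place of code of your own. Each camera call takes 0.05 s, during which the arm holds its last target. There are 200 camera calls.

TASK

Get the food slicer ready for loading: slide its red carriage lock outward until it is fully out, then draw the carriage back towards you all the way to its stop, and then slide the pusher on the carriage fully away from the blade. Leave the lock out, do not touch the blade, and leave the things standing around the slicer where they are.

Things in the scene. Friction and masses are not known exactly. Their poses are not given: they have to be found in the camera images.
- slicer: Household food slicer, fixed: grey base 380 (x) by 310 (y), its deck 50 mm above the counter. Origin: centre of the underside. x runs along the carriage rails from the robot's end to the far end; y from the open carriage side (-y) to the blade and motor (+y). Numbers below are in this frame, mm. Black motor housing: x -30 to 175, y 62 to 150, up to z 221; dial on its robot end.
- stop_plate (a point): Middle of the top edge of the upright aluminium thickness plate, fixed ahead of the blade: x -95, y 57, z 175; the plate is 130 long (x -160 to -30), 10 thick (y 52 to 62). Between it and the lock tab the deck is bare while the carriage is locked, but for two 6 mm rails and the carriage's slotted lip (x -10 to 26, y -105 to -74, below z 66).
- blade: Round steel blade, diameter 170, 3 thick, upright in the slicer's x-z plane on the -y face of the motor housing, not turning. Origin at its centre: x 70, y 50, z 142; top at z 227; a thin black guard ring round it reaches z 237. It must not be touched.
- lock_tab (a point): Red thumb tab of the carriage lock, on the deck at the slicer's -y edge. An upright block 30 (x) by 14 (y) mm, from the deck to z 88, with a flat plate at its foot (16 wide in y, up to z 57). The point is in the tab's middle at z 76: x -45, y -118 when fully in. Above z 66 there is 25 mm or more of free room all round the tab.
- lock (a joint): Travel of the lock in m: 0 fully in (its bolt stands 20 mm deep in a slot of the carriage's lip and holds the carriage), 0.026 fully out at its end stop. It slides outward, along the slicer's -y, with about 2.5 N of friction plus 20 N per m/s, and stays where it is left. The carriage is free from 0.020. Starts at 0 to 0.006.
- carriage_wall_top (a point): Middle of the top edge of the carriage's grey upright back wall, at its robot end: 10 thick (x), 140 wide (y -105 to 35), from the carriage table at z 72 up to z 165. At carriage travel 0 the point is x 30, y -35, z 165. The table runs 145 mm from the wall to +x, so the wall can be hooked from its far side or pinched from above, on its -y half, clear of the pusher.
- carriage (a joint): Travel of the carriage in m: 0 at its far, stored place (the lock leaves it 3 mm of play), 0.18 fully back at its end stop, nearest the robot. It slides along the slicer's -x with about 1.5 N of friction plus 8 N per m/s, and stays where it is left.
- pusher_handle (a point): Centre of the pusher's black block handle, riding on the carriage wall: 36 (x) by 24 (y) by 37, z 168 to 205, centred over the wall in x. At pusher travel 0 it is 40 mm to the +y side of carriage_wall_top. Its white press plate (6 thick) hangs on the wall's far side: 30 mm to the +y side of the handle, reaching 86 mm along +x from the wall's middle, z 77 to 151.
- pusher (a joint): Travel of the pusher along the wall in m: 0 nearest the blade, 0.09 fully away from it at its end stop. It slides along the slicer's -y with about 2 N of friction plus 10 N per m/s, and stays where it is left. Starts at 0 to 0.02.
- vitamin_bottle: White supplement bottle with a black cap, 62 mm diameter, 125 mm tall, loose, standing beside the slicer. Origin: centre of its underside. Bystander.
- spice_jar: Glass jar with an orange cap, 52 mm diameter, 100 mm tall, loose, standing beside the slicer. Origin: centre of its underside. Bystander.
- mug: White mug, 78 mm diameter, 92 mm tall, handle to its own +y, loose, standing beside the slicer. Origin: centre of its underside. Bystander.

How it is judged:
By the outcome, as a careful person would: the job done as asked, in the order asked, and still so for the second after the job is handed in, with the robot touching nothing.
It also fails if it takes over 58 s, if anything falls off the work surface, if the arm or the gripper's body presses on something with over 40 N, if the wrist force passes 120 N, or if a joint passes its speed limit or range.

## Working session

There is one attempt and no reset: what is moved stays moved. The work goes in short steps, Python scripts to look and compute and a shell command to move; the robot and the scene stay as the last step left them, time stands still between calls to the robot, and variables do not carry over. Pictures are saved under pics/ and viewed, at most 10 in all, crops included, and the job is handed in when it is done.

```bash
mkdir -p pics; python3 - <<'E'
from station import bot
import cv2
s=bot.get_state();print(s)
for n in("scene","top"):
    cv2.imwrite(f"pics/{n}0.png",bot.get_image(n)[:,:,::-1])
    p=bot.camera_params(n);print(n,p)
E
```

```text
{'time': 0.0, 'joint_positions': array([-1.02192065e+00,  3.59387132e-01,  1.10495872e-02, -3.56630344e-04,
       -1.22410089e+00, -2.88048519e-01]), 'qvel': array([ 0.00296022,  0.00138933,  0.00045771, -0.00185269, -0.00049133,
       -0.00032528]), 'effort': array([-9.02587344e-04, -5.82722139e+01,  2.93054849e+01,  6.99767634e+00,
        6.89112276e-03, -1.49005054e-04]), 'tool_pos': array([ 0.17388093, -0.65170508,  0.22561733]), 'tool_rot': array([-1.29983962e-01,  9.91515742e-01,  8.18337331e-04, -1.80450502e-04]), 'contact_force': array([ 0.37191633, -0.60423851, -0.09429038]), 'wrist_torque': array([-0.01679078, -0.00144976,  0.03100081]), 'grip_force': 0.0, 'grip_width': 0.9991585463634188}
scene {'K': array([[588.30997946,   0.        , 321.10082318],
       [  0.        , 588.30997946, 247.93830264],
       [  0.        ,   0.        ,   1.        ]]), 'D': array([-0.05422705,  0.        ,  0.        ,  0.        ,  0.        ]), 'R': array([[ 0.99978713, -0.02046052, -0.00265562],
       [-0.02016277, -0.94161747, -0.33608034],
       [ 0.0043758 ,  0.33606235, -0.94182958]]), 't': array([-0.62331123,  0.11205854,  1.29459729])}
top {'K': array([[485.75736113,   0.        , 325.20696051],
       [  0.        , 485.75736113, 247.39744647],
       [  0.        ,   0.        ,   1.        ]]), 'D': array([-0.07440024,  0.        ,  0.        ,  0.        ,  0.        ]), 'R': array([[ 0.01850265, -0.99947508, -0.02659366],
       [-0.99626342, -0.0161859 , -0.08483643],
       [ 0.08436146,  0.02806399, -0.99603994]]), 't': array([0.04964309, 0.65012567, 0.96896489])}
```

View pics/top0.png

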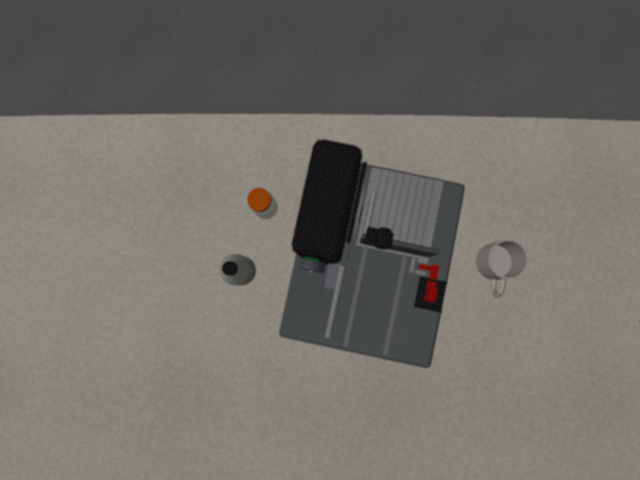

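View pics/scene0.png

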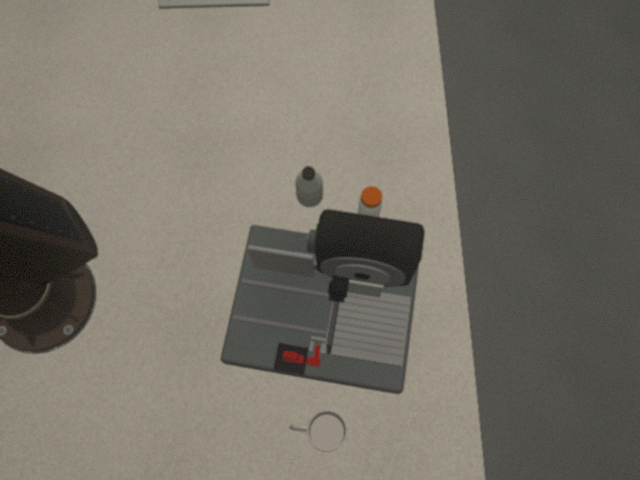

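Top view: the slicer deck's corners are at about (281,335), (430,366) and (464,184). The red tab is at (431,291), the handle at (378,237) and the wall's free end at (437,252). The mug stands off the -y side at (500,260), the bottle and jar off the +y side.

```bash
cat > h.py <<'E'
import numpy as np, cv2
def ray(p,uv):
    n=cv2.undistortPoints(np.float64(uv).reshape(-1,1,2),p["K"],p["D"])[:,0]
    d=np.c_[n,np.ones(len(n))]@p["R"]; return -p["R"].T@p["t"],d
def onz(p,uv,z):
    c,d=ray(p,uv); return c+d*((z-c[2])/d[:,2])[:,None]
def proj(p,X):
    return cv2.projectPoints(np.float64(X).reshape(-1,1,3),cv2.Rodrigues(p["R"])[0],p["t"],p["K"],p["D"])[0][:,0]
def rigid(A,B):
    a=(A-A.mean(0))@[1,1j]; b=(B-B.mean(0))@[1,1j]; th=np.angle((b*a.conj()).sum())
    R=np.array([[np.cos(th),-np.sin(th)],[np.sin(th),np.cos(th)]]); return th,R,B.mean(0)-R@A.mean(0)
def red(img,lo=60):
    i=img.astype(int); return ((i[:,:,0]>lo)&(i[:,:,0]>2.5*i[:,:,1])&(i[:,:,0]>2.5*i[:,:,2])).astype(np.uint8)
E
python3 - <<'E'
from h import *; from station import bot
A=np.array([[-190,155],[-190,-155],[190,-155]])/1000
for n,uv in(("top",[(281,335),(430,366),(464,184)]),("scene",[(250,226),(222,361),(403,391)])):
    p=bot.camera_params(n); g=cv2.cvtColor(cv2.imread(f"pics/{n}0.png"),cv2.COLOR_BGR2GRAY).astype(np.float32)
    W=onz(p,uv,.05)[:,:2]; th,R,t=rigid(A,W); print(n,"corners",np.degrees(th),t,"res",np.round(1e3*(A@R.T+t-W),1))
    o=np.arange(-14,14.1,.5)/1000; ln=[]
    for nm in "xy":
        P=[]
        for s in np.linspace(-.13,.13,40):
            q=np.array([(-.19-e,s) if nm=="x" else (s,-.155-e) for e in o])@R.T+t
            m=proj(p,np.c_[q,np.full(len(q),.05)]).astype(np.float32)
            v=cv2.remap(g,m[None,:,0],m[None,:,1],cv2.INTER_LINEAR)[0]; v=np.convolve(v,np.ones(5)/5,'same')
            d=np.gradient(v)[4:-4]; P.append(q[4+d.argmax()])
        ln.append(cv2.fitLine(np.float32(P),cv2.DIST_HUBER,0,.001,.001).ravel())
    (a,b,c,d),(e,f,gx,gy)=ln
    k=np.linalg.solve([[a,-e],[b,-f]],[gx-c,gy-d])[0]; C=np.array([c+k*a,d+k*b])
    t1=np.degrees(np.arctan2(f,e)); t2=np.degrees(np.arctan2(b,a)); t1=(t1+90)%180-90; t2=t2%180-90
    th=np.radians((t1+t2)/2); R=np.array([[np.cos(th),-np.sin(th)],[np.sin(th),np.cos(th)]])
    t=C-R@[-.19,-.155]; print(" edges angles",t1,t2,"origin",t)
    im=cv2.imread(f"pics/{n}0.png")[:,:,::-1]; m=red(im)
    N,L,st,ce=cv2.connectedComponentsWithStats(m); 
    for i in range(1,N):
        if st[i,4]>20: print(" red",st[i],ce[i],"slicer@88",np.round(1e3*(R.T@(onz(p,ce[i],.088)[0,:2]-t)),1))
    for nm,px,z in(("handle",(378,237) if n=="top" else (339,283),.205),("wallend",(437,252) if n=="top" else (329,354),.165)):
        print(nm,np.round(1e3*(R.T@(onz(p,px,z)[0,:2]-t)),1))
    sc=3; x,y=(360,210) if n=="top" else (270,270)
    cv2.imwrite(f"pics/{n}0c.png",cv2.resize(cv2.imread(f"pics/{n}0.png")[y:y+120,x:x+110],None,fx=3.6,fy=3.6,interpolation=cv2.INTER_CUBIC))
cv2.imwrite("pics/c0.png",np.hstack([cv2.imread("pics/top0c.png"),cv2.imread("pics/scene0c.png")]))
E
```

```text
top corners -10.491135094111002 [ 0.62775173 -0.03566687] res [[-1.9  6.3]
 [-3.3 -2.8]
 [ 5.3 -3.5]]
 edges angles -10.970757 -10.962669 origin [ 0.62726056 -0.03365127]
 red [419 264  20  16 165] [430.82424242 270.15757576] slicer@88 [  -2.2 -113. ]
 red [424 281  14  22 232] [430.67672414 291.67672414] slicer@88 [ -42.6 -120.6]
handle [25.4  5.8]
wallend [  25.6 -103.8]
scene corners -10.102273189968887 [ 0.62842286 -0.03738663] res [[-1.   6. ]
 [-3.7 -3.5]
 [ 4.7 -2.5]]
 edges angles -11.02861 -10.939949 origin [ 0.62789408 -0.03987859]
 red [305 346  15  20 135] [313.80740741 358.08148148] slicer@88 [   0.8 -118.9]
 red [283 351  21  13 174] [292.74712644 356.72988506] slicer@88 [ -40.7 -123.4]
handle [27.6  7.9]
wallend [  30.5 -118.6]
```

View pics/c0.png

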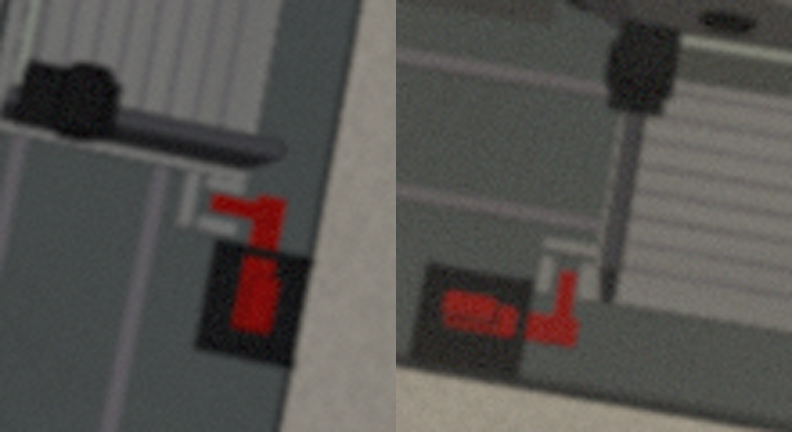

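The edge fits give slicer yaw -10.97° and origin (0.627, -0.034). The scene view agrees in x; in y it is 6 mm off, which fits it seeing the base's side. The red tab measures (-43,-121) in slicer axes against a nominal (-45,-118), so the lock is about 2 mm out. I'll grip the tab across slicer y at world (0.560,-0.143).

```bash
python3 -m jog '0.027 0.036 0 0 0 -2;0.054 0.072 0 0 0 -4;0.081 0.108 0 0 0 -6;0.108 0.144 0 0 0 -8;0.135 0.18 0 0 0 -10' 130 30
python3 -m jog '0.027 0.036 0 0 0 -2;0.054 0.072 0 0 0 -4;0.081 0.108 0 0 0 -6;0.108 0.144 0 0 0 -8;0.135 0.18 0 0 0 -10'
python3 -m jog '0.025 0.035 0 0 0 -2;0.05 0.07 0 0 0 -4;0.08 0.11 0 0 0 -6;0.116 0.149 0 0 0 -6;0.116 0.149 0 0 0 -6'
python3 - <<'E'
from h import *; from station import bot
s=bot.get_state(); print(s["tool_pos"],s["tool_rot"],s["grip_width"],s["time"])
p=bot.camera_params("wrist"); im=bot.get_image("wrist"); cv2.imwrite("pics/w1.png",im[:,:,::-1])
N,L,st,ce=cv2.connectedComponentsWithStats(red(im))
for i in range(1,N):
    if st[i,4]>40: print(st[i],ce[i],onz(p,ce[i],.088))
for q in [(.560,-.143,.088)]: print(proj(p,[q]))
E
```

```text
time: 0.6
tool_pos: [0.3096, -0.4705, 0.2262]
tool_rot: [-0.042, 0.999, 0.0, -0.0]
contact_force: [1.4, -0.8, 0.2]
grip_width: 0.606
grip_force: 0.0
time: 1.1
tool_pos: [0.4447, -0.2904, 0.2265]
tool_rot: [0.045, 0.999, 0.0, -0.0]
contact_force: [0.5, -0.8, -0.4]
grip_width: 0.492
grip_force: 0.0
time: 1.6
tool_pos: [0.5629, -0.1395, 0.2258]
tool_rot: [0.094, 0.996, 0.0, -0.0]
contact_force: [0.9, -0.3, 0.2]
grip_width: 0.49
grip_force: 0.0
[ 0.56289677 -0.13949911  0.22576035] [ 9.44572236e-02  9.95528916e-01  4.70101882e-05 -8.53156773e-05] 0.4903703527369673 1.6
[ 300  195   22   49 1050] [310.70095238 219.00190476] [[ 0.55483073 -0.14663953  0.088     ]]
[303 250  47  32 947] [321.02745512 268.32734952] [[ 0.594861   -0.14649103  0.088     ]]
[[316.81634296 224.70158801]]
```

View pics/w1.png

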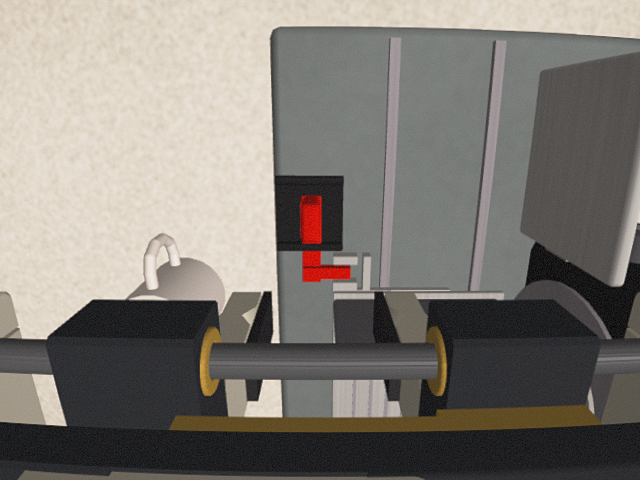

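The wrist view shows the red tab: its bright top face spans columns 300–322 and rows 207–243, centre about (312,225). The dark patch above it is its robot-side face.

```bash
python3 - <<'E'
from h import *; from station import bot
p=bot.camera_params("wrist"); print("cam",-p["R"].T@p["t"])
W=onz(p,[(311.5,225),(311.5,207),(311.5,243),(301,225),(322,225)],.088); print(W)
th=np.radians(-10.97);R=np.array([[np.cos(th),-np.sin(th)],[np.sin(th),np.cos(th)]])
print((W[:,:2]-[.627,-.034])@R*1e3); print(W[0]-bot.get_state()["tool_pos"])
E
```

```text
cam [ 0.48317825 -0.12513149  0.38440842]
[[ 0.55791995 -0.14816863  0.088     ]
 [ 0.54443144 -0.14547745  0.088     ]
 [ 0.57176167 -0.1509328   0.088     ]
 [ 0.55644002 -0.15589555  0.088     ]
 [ 0.5593981  -0.14044413  0.088     ]]
[[ -46.09202527 -125.22800485]
 [ -59.84617851 -125.15280342]
 [ -31.97723482 -125.30766465]
 [ -46.0745202  -133.09535282]
 [ -46.11082173 -117.36337122]]
[-0.00360022 -0.00745891 -0.13761109]
```

```bash
python3 -m jog '-0.004 -0.007 -0.035 0 0 0;-0.004 -0.007 -0.07 0 0 0;-0.004 -0.007 -0.105 0 0 0;-0.004 -0.007 -0.135 0 0 0;-0.004 -0.007 -0.154 0 0 0'
python3 -m jog '0 0 0 0 0 0;0 0 0 0 0 0;0 0 0 0 0 0;0 0 0 0 0 0;0 0 0 0 0 0' 255 20
python3 -m jog '0 0 0 0 0 0;0 0 0 0 0 0;0 0 0 0 0 0;0 0 0 0 0 0;0 0 0 0 0 0'
```

```text
time: 2.15
tool_pos: [0.5538, -0.151, 0.0701]
tool_rot: [0.097, 0.995, -0.0, -0.002]
contact_force: [-0.4, -0.2, -0.2]
grip_width: 0.492
grip_force: 0.0
time: 2.65
tool_pos: [0.5569, -0.15, 0.074]
tool_rot: [0.096, 0.995, 0.0, 0.001]
contact_force: [-0.8, 2.1, 5.7]
grip_width: 0.159
grip_force: 20.0
time: 3.15
tool_pos: [0.557, -0.15, 0.0739]
tool_rot: [0.096, 0.995, 0.0, 0.001]
contact_force: [-0.9, 2.2, 7.2]
grip_width: 0.157
grip_force: 20.0
```

```bash
python3 -m jog '-0.0008 -0.004 0 0 0 0;-0.0015 -0.008 0 0 0 0;-0.0023 -0.012 0 0 0 0;-0.0030 -0.016 0 0 0 0;-0.0038 -0.0195 0 0 0 0'
python3 -m jog '-0.0004 -0.002 0 0 0 0;-0.0004 -0.002 0 0 0 0;-0.0008 -0.004 0 0 0 0;-0.0008 -0.004 0 0 0 0;-0.0008 -0.004 0 0 0 0'
```

```text
time: 3.65
tool_pos: [0.5533, -0.1693, 0.074]
tool_rot: [0.096, 0.995, 0.0, 0.001]
contact_force: [0.1, 15.0, 8.8]
grip_width: 0.162
grip_force: 20.0
time: 4.15
tool_pos: [0.5533, -0.1698, 0.074]
tool_rot: [0.096, 0.995, 0.002, 0.002]
contact_force: [-0.8, 24.0, 11.4]
grip_width: 0.157
grip_force: 20.0
```

```bash
python3 -m jog '0 0 0 0 0 0;0 0 0 0 0 0;0 0 0 0 0 0;0 0 0 0 0 0;0 0 0 0 0 0' 140
python3 -m jog '0 0 0.03 0 0 0;0 0 0.06 0 0 0;0 0 0.1 0 0 0;0 0 0.15 0 0 0;0 0 0.15 0 0 0'
python3 - <<'E'
from h import *; from station import bot
p=bot.camera_params("wrist"); im=bot.get_image("wrist"); cv2.imwrite("pics/w2.png",im[:,:,::-1])
m=red(im); N,L,st,ce=cv2.connectedComponentsWithStats(m)
th=np.radians(-10.97);R=np.array([[np.cos(th),-np.sin(th)],[np.sin(th),np.cos(th)]])
S=lambda W:np.round((W[:,:2]-[.627,-.034])@R*1e3,1)
for i in range(1,N):
    if st[i,4]>40: print(st[i],ce[i],S(onz(p,ce[i],.088)))
p=bot.camera_params("top"); im=bot.get_image("top"); N,L,st,ce=cv2.connectedComponentsWithStats(red(im))
for i in range(1,N):
    if st[i,4]>40: print(st[i],ce[i],S(onz(p,ce[i],.088)))
E
```

```text
time: 4.65
tool_pos: [0.5512, -0.174, 0.0724]
tool_rot: [0.097, 0.995, -0.0, -0.0]
contact_force: [-0.5, 0.6, -0.2]
grip_width: 0.448
grip_force: 0.0
time: 5.15
tool_pos: [0.5548, -0.1749, 0.23]
tool_rot: [0.096, 0.995, -0.001, 0.006]
contact_force: [-0.3, -0.2, 0.4]
grip_width: 0.452
grip_force: 0.0
[320 193  22  49 990] [329.97070707 216.97272727] [[ -49.5 -146.1]]
[321 248  48  31 938] [339.03731343 265.41791045] [[ -10.4 -138.8]]
```

View pics/w2.png

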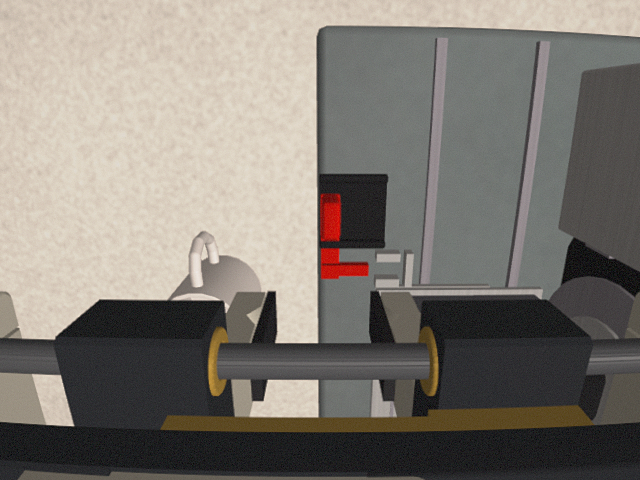

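The wrist view shows the lock fully out. The bolt tip at (367,269) is clear of the lip's slot (375+), and the tab is at the deck's edge, about 20 mm further out than before. Now I'll pinch the carriage wall from above, closing along slicer x.

```bash
python3 - <<'E'
from h import *; from station import bot
s=bot.get_state(); print(s["joint_positions"].round(3),s["tool_pos"])
th=np.radians(-10.97);R=np.array([[np.cos(th),-np.sin(th)],[np.sin(th),np.cos(th)]])
for q in ([.03,-.075],[-.15,-.075],[-.15,.005],[-.15,-.085]): print(q,R@q+[.627,-.034])
E
```

```text
[ 0.033  0.201 -0.212 -0.    -1.154 -1.797] [ 0.5519345  -0.17389286  0.2239496 ]
[0.03, -0.075] [ 0.64217968 -0.11333837]
[-0.15, -0.075] [ 0.46546883 -0.07908527]
[-0.15, 0.005] [ 0.48069243 -0.00054712]
[-0.15, -0.085] [ 0.46356588 -0.08890254]
```

```bash
python3 -m jog '0.006 0.004 0 0 0 6;0.012 0.008 0 0 0 12;0.018 0.012 0 0 0 18;0.024 0.016 0 0 0 24;0.03 0.02 0 0 0 30'
python3 -m jog '0.006 0.004 0 0 0 6;0.012 0.008 0 0 0 12;0.018 0.012 0 0 0 18;0.024 0.016 0 0 0 24;0.03 0.02 0 0 0 30'
python3 -m jog '0.006 0.004 0 0 0 6;0.012 0.008 0 0 0 12;0.018 0.012 0 0 0 18;0.024 0.016 0 0 0 24;0.03 0.021 0 0 0 30'
python3 -m jog '0 0 0 0 0 0;0 0 0 0 0 0;0 0 0 0 0 0;0 0 0 0 0 0;0 0 0 0 0 0'
python3 - <<'E'
from h import *; from station import bot
p=bot.camera_params("wrist"); im=bot.get_image("wrist"); cv2.imwrite("pics/w3.png",im[:,:,::-1])
th=np.radians(-10.97);R=np.array([[np.cos(th),-np.sin(th)],[np.sin(th),np.cos(th)]])
q=np.array([[.03,-.105],[.03,-.075],[.03,-.035]])@R.T+[.627,-.034]
print(proj(p,np.c_[q,[.165]*3]))
E
```

```text
time: 5.75
tool_pos: [0.5808, -0.1536, 0.2207]
tool_rot: [-0.166, 0.986, 0.0, -0.001]
contact_force: [-0.3, -0.7, -0.2]
grip_width: 0.452
grip_force: 0.0
time: 6.25
tool_pos: [0.6108, -0.1337, 0.2206]
tool_rot: [-0.416, 0.909, 0.001, -0.001]
contact_force: [0.8, 0.1, 0.4]
grip_width: 0.455
grip_force: 0.0
time: 6.75
tool_pos: [0.6408, -0.1128, 0.2205]
tool_rot: [-0.637, 0.771, 0.001, -0.001]
contact_force: [-0.5, 0.4, -0.2]
grip_width: 0.446
grip_force: 0.0
time: 7.25
tool_pos: [0.6412, -0.1128, 0.2226]
tool_rot: [-0.635, 0.772, -0.0, 0.0]
contact_force: [-0.9, 1.8, -0.0]
grip_width: 0.454
grip_force: 0.0
[[320.33915188 211.07227333]
 [320.54332564 263.21354991]
 [320.79890888 326.57020315]]
```

View pics/w3.png

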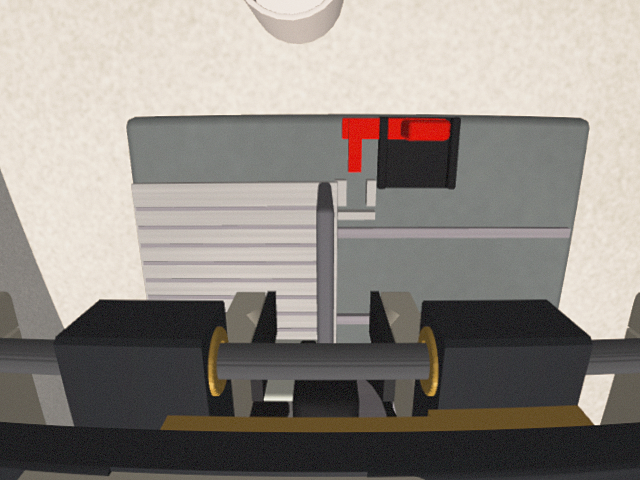

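The wall's top runs at column ~324, midway between the finger pads (275 and 371), and the bolt is clear of the lip. I'll descend and pinch.

```bash
python3 -m jog '0 0 -0.02 0 0 0;0 0 -0.04 0 0 0;0 0 -0.06 0 0 0;0 0 -0.082 0 0 0;0 0 -0.082 0 0 0'
python3 -m jog '0 0 0 0 0 0;0 0 0 0 0 0;0 0 0 0 0 0;0 0 0 0 0 0;0 0 0 0 0 0' 255 25
python3 -m jog '-0.01 0.002 0 0 0 0;-0.02 0.004 0 0 0 0;-0.03 0.006 0 0 0 0;-0.04 0.008 0 0 0 0;-0.05 0.01 0 0 0 0'
```

```text
time: 7.8
tool_pos: [0.6393, -0.1126, 0.1375]
tool_rot: [-0.635, 0.772, 0.002, -0.002]
contact_force: [-0.7, 1.4, -0.4]
grip_width: 0.455
grip_force: 0.0
time: 8.3
tool_pos: [0.6416, -0.1127, 0.1414]
tool_rot: [-0.636, 0.772, -0.0, 0.0]
contact_force: [-1.6, 1.4, 3.3]
grip_width: 0.112
grip_force: 25.0
time: 8.8
tool_pos: [0.5908, -0.1028, 0.1414]
tool_rot: [-0.636, 0.772, -0.001, 0.0]
contact_force: [0.7, -2.7, 5.5]
grip_width: 0.113
grip_force: 25.0
```

```bash
python3 -m jog '-0.02 0.0038 0 0 0 0;-0.04 0.0076 0 0 0 0;-0.06 0.0116 0 0 0 0;-0.08 0.0155 0 0 0 0;-0.1 0.0194 0 0 0 0'
python3 -m jog '-0.006 0.0012 0 0 0 0;-0.012 0.0023 0 0 0 0;-0.018 0.0035 0 0 0 0;-0.022 0.0043 0 0 0 0;-0.024 0.0047 0 0 0 0'
python3 -m jog '-0.001 0.0002 0 0 0 0;-0.002 0.0004 0 0 0 0;-0.003 0.0006 0 0 0 0;-0.004 0.0008 0 0 0 0;-0.005 0.001 0 0 0 0'
```

```text
time: 9.3
tool_pos: [0.4907, -0.0834, 0.1413]
tool_rot: [-0.636, 0.772, -0.001, 0.001]
contact_force: [2.7, -2.0, 7.0]
grip_width: 0.11
grip_force: 25.0
time: 9.8
tool_pos: [0.467, -0.0788, 0.1413]
tool_rot: [-0.636, 0.772, -0.001, 0.0]
contact_force: [1.1, -2.7, 7.5]
grip_width: 0.111
grip_force: 25.0
time: 10.3
tool_pos: [0.4648, -0.0782, 0.1414]
tool_rot: [-0.636, 0.772, -0.002, 0.002]
contact_force: [15.9, -12.1, -7.3]
grip_width: 0.114
grip_force: 25.0
```

Carriage travel came to 0.1768/0.9817 = 0.180 m, with the stop felt. I'll release, rise and look at the handle.

```bash
python3 -m jog '0.004 -0.0008 0 0 0 0;0.004 -0.0008 0 0 0 0;0.004 -0.0008 0 0 0 0;0.004 -0.0008 0 0 0 0;0.004 -0.0008 0 0 0 0' 
python3 -m jog '0 0 0 0 0 0;0 0 0 0 0 0;0 0 0 0 0 0;0 0 0 0 0 0;0 0 0 0 0 0' 52
python3 -m jog '0 0 0.03 0 0 0;0 0 0.06 0 0 0;0 0 0.09 0 0 0;0 0 0.12 0 0 0;0 0 0.12 0 0 0'
python3 -m jog '0 0 0 0 0 0;0 0 0 0 0 0;0 0 0 0 0 0;0 0 0 0 0 0;0 0 0 0 0 0'
python3 - <<'E'
from h import *; from station import bot
th=np.radians(-10.97);R=np.array([[np.cos(th),-np.sin(th)],[np.sin(th),np.cos(th)]])
I=[]
for n in("scene","top"):
    p=bot.camera_params(n); im=bot.get_image(n)
    q=np.r_[R@[-.15,.005]+[.627,-.034],.205]; uv=proj(p,[q])[0]; print(n,uv)
    x,y=(uv-[50,60]).astype(int); print(x,y)
    I.append(cv2.resize(im[y:y+120,x:x+100,::-1],None,fx=4,fy=4,interpolation=cv2.INTER_CUBIC))
cv2.imwrite("pics/c4.png",np.hstack(I))
E
```

```text
time: 10.8
tool_pos: [0.4664, -0.0787, 0.1413]
tool_rot: [-0.636, 0.772, -0.001, 0.0]
contact_force: [0.3, -2.5, 8.0]
grip_width: 0.11
grip_force: 25.0
time: 11.3
tool_pos: [0.4662, -0.0783, 0.1403]
tool_rot: [-0.636, 0.772, 0.0, -0.0]
contact_force: [-0.4, 0.1, 0.4]
grip_width: 0.505
grip_force: 0.0
time: 11.8
tool_pos: [0.4685, -0.0783, 0.2647]
tool_rot: [-0.636, 0.772, -0.002, 0.003]
contact_force: [0.4, -0.7, 0.2]
grip_width: 0.795
grip_force: 0.0
time: 12.3
tool_pos: [0.4662, -0.0784, 0.26]
tool_rot: [-0.636, 0.772, 0.0, -0.0]
contact_force: [0.4, 1.0, -0.5]
grip_width: 0.796
grip_force: 0.0
scene [244.79721709 266.04030304]
194 206
top [357.45894162 339.91376797]
307 279
```

View pics/c4.png

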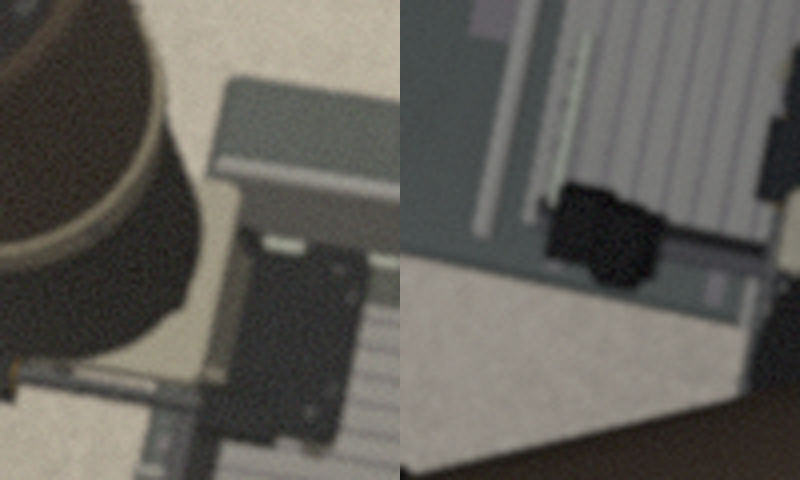

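```bash
python3 - <<'E'
from h import *; from station import bot
th=np.radians(-10.97);R=np.array([[np.cos(th),-np.sin(th)],[np.sin(th),np.cos(th)]])
S=lambda n,c,o,z:np.round((onz(bot.camera_params(n),[(np.array(c)/4+o)],z)[:,:2]-[.627,-.034])@R*1e3,1)
t=(307-100,279)
print("right lobe L/R/C",S("top",(592,235),t,.205),S("top",(665,250),t,.205),S("top",(628,242),t,.205))
print("left lobe left edge@165",S("top",(548,225),t,.165))
print("plate near wall@151 (exp y handle+30)",S("top",(556,205),t,.151),"far end",S("top",(587,40),t,.151))
print("scene plate white piece@151",S("scene",(284,243),(194,206),.151))
E
```

```text
right lobe L/R/C [[-147.4    9.7]] [[-147.1  -21.2]] [[-147.1   -5.5]]
left lobe left edge@165 [[-150.8   27.2]]
plate near wall@151 (exp y handle+30) [[-142.6   25.1]] far end [[-68.2  26.6]]
scene plate white piece@151 [[-120.7   26.2]]
```

Handle at slicer (-148,-5), confirmed by the plate at y 26, so pusher travel is about 10 mm. I'll move above it, descend and grip.

```bash
python3 -m jog '0.004 0.021 0 0 0 0;0.008 0.042 0 0 0 0;0.012 0.062 0 0 0 0;0.0133 0.0685 0 0 0 0;0.0133 0.0685 0 0 0 0'
python3 -m jog '0 0 -0.02 0 0 0;0 0 -0.045 0 0 0;0 0 -0.07 0 0 0;0 0 -0.083 0 0 0;0 0 -0.083 0 0 0'
python3 -m jog '0 0 0 0 0 0;0 0 0 0 0 0;0 0 0 0 0 0;0 0 0 0 0 0;0 0 0 0 0 0' 255 30
python3 -m jog '-0.001 0.0002 0 0 0 0;-0.002 0.0004 0 0 0 0;-0.003 0.0006 0 0 0 0;-0.004 0.0008 0 0 0 0;-0.004 0.0008 0 0 0 0'
```

```text
time: 12.9
tool_pos: [0.4798, -0.0093, 0.2604]
tool_rot: [-0.636, 0.771, 0.0, -0.0]
contact_force: [0.0, -0.7, -0.3]
grip_width: 0.795
grip_force: 0.0
time: 13.4
tool_pos: [0.4783, -0.0109, 0.1758]
tool_rot: [-0.635, 0.772, 0.001, -0.002]
contact_force: [-0.7, -0.3, -0.5]
grip_width: 0.794
grip_force: 0.0
time: 13.9
tool_pos: [0.4799, -0.0098, 0.178]
tool_rot: [-0.636, 0.772, -0.0, 0.0]
contact_force: [1.1, -0.1, 2.7]
grip_width: 0.407
grip_force: 30.0
time: 14.4
tool_pos: [0.478, -0.0089, 0.178]
tool_rot: [-0.636, 0.772, -0.001, 0.002]
contact_force: [11.2, -3.0, -6.4]
grip_width: 0.409
grip_force: 30.0
```

```bash
python3 -m jog '-0.0027 -0.0137 0 0 0 0;-0.0053 -0.0275 0 0 0 0;-0.008 -0.041 0 0 0 0;-0.0107 -0.055 0 0 0 0;-0.0133 -0.0687 0 0 0 0'
python3 -m jog '-0.0006 -0.003 0 0 0 0;-0.0012 -0.006 0 0 0 0;-0.0017 -0.009 0 0 0 0;-0.002 -0.0105 0 0 0 0;-0.0023 -0.012 0 0 0 0'
```

```text
time: 14.9
tool_pos: [0.4648, -0.0774, 0.178]
tool_rot: [-0.636, 0.772, -0.001, 0.002]
contact_force: [10.4, 1.2, -4.7]
grip_width: 0.41
grip_force: 30.0
time: 15.4
tool_pos: [0.4625, -0.0892, 0.178]
tool_rot: [-0.636, 0.772, -0.001, 0.002]
contact_force: [9.8, -0.6, -3.9]
grip_width: 0.408
grip_force: 30.0
```

No end-stop force yet after 82 mm; creep on.

```bash
python3 -m jog '-0.0003 -0.0015 0 0 0 0;-0.0006 -0.003 0 0 0 0;-0.0009 -0.0045 0 0 0 0;-0.0012 -0.006 0 0 0 0;-0.0012 -0.006 0 0 0 0'
```

```text
time: 15.9
tool_pos: [0.4621, -0.0922, 0.1779]
tool_rot: [-0.636, 0.772, 0.0, 0.004]
contact_force: [9.1, 17.5, -1.4]
grip_width: 0.406
grip_force: 30.0
```

```bash
python3 -m jog '0 0 0 0 0 0;0 0 0 0 0 0;0 0 0 0 0 0;0 0 0 0 0 0;0 0 0 0 0 0' 40
python3 -m jog '0 0 0 0 0 0;0 0 0 0 0 0;0 0 0.02 0 0 0;0 0 0.05 0 0 0;0 0 0.09 0 0 0'
python3 -m jog '-0.01 -0.04 0.02 0 0 0;-0.02 -0.08 0.02 0 0 0;-0.03 -0.12 0.02 0 0 0;-0.04 -0.16 0.02 0 0 0;-0.05 -0.2 0.02 0 0 0'
python3 -m jog '-0.02 -0.04 0 0 0 0;-0.04 -0.08 0 0 0 0;-0.06 -0.12 0 0 0 0;-0.08 -0.16 0 0 0 0;-0.08 -0.16 0 0 0 0'
python3 - <<'E'
from h import *; from station import bot
print(bot.get_state()["contact_force"])
I=[]
for n,(x,y) in(("scene",(180,180)),("top",(290,200))):
    im=bot.get_image(n); I.append(cv2.resize(im[y:y+230,x:x+180,::-1],None,fx=2.2,fy=2.2,interpolation=cv2.INTER_CUBIC))
cv2.imwrite("pics/c5.png",np.hstack(I))
E
```

```text
time: 16.4
tool_pos: [0.4586, -0.096, 0.1775]
tool_rot: [-0.636, 0.772, 0.0, -0.0]
contact_force: [-0.8, -0.0, -0.1]
grip_width: 0.799
grip_force: 0.0
time: 16.9
tool_pos: [0.4578, -0.0959, 0.2673]
tool_rot: [-0.636, 0.772, 0.001, -0.001]
contact_force: [1.4, 1.2, -0.3]
grip_width: 0.843
grip_force: 0.0
time: 17.4
tool_pos: [0.4082, -0.2973, 0.2878]
tool_rot: [-0.636, 0.772, -0.0, 0.0]
contact_force: [0.8, 0.6, 0.5]
grip_width: 0.85
grip_force: 0.0
time: 17.9
tool_pos: [0.3263, -0.4593, 0.2867]
tool_rot: [-0.634, 0.773, 0.001, -0.001]
contact_force: [0.7, 0.1, -0.0]
grip_width: 0.841
grip_force: 0.0
[ 0.67199496  0.08459757 -0.03496214]
```

View pics/c5.png

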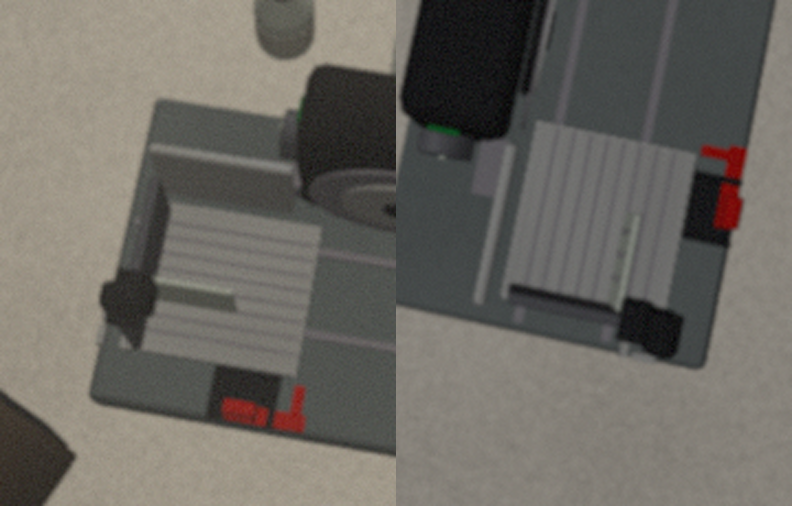

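In both views the carriage is back and the pusher is at the -y end: handle at (650,328) in the right half, press plate along (630,215)–(622,300). The lock is out and the arm is clear. I'll check the plate position and hand in if it is right.

```bash
python3 - <<'E'
from h import *; from station import bot
th=np.radians(-10.97);R=np.array([[np.cos(th),-np.sin(th)],[np.sin(th),np.cos(th)]])
p=bot.camera_params("top")
for c in((634,215),(622,300)):
    print(np.round((onz(p,[((c[0]-396)/2.2+290,c[1]/2.2+200)],.151)[:,:2]-[.627,-.034])@R*1e3,1))
w=np.round((onz(p,[((634-396)/2.2+290,215/2.2+200)],.151)[0,:2]-[.627,-.034])@R*1e3,1)
if abs(w[1]+55)<5: print(bot.finish_job())
E
```

```text
[[-67.  -53.9]]
[[-135.9  -58.1]]
the job is handed in; nothing more can be done
None
```

The job is handed in: the lock is fully out, the carriage is back at its stop, and the pusher is at its stop away from the blade. The end stop was felt each time, and the last pictures show all three in place with the arm clear; no verdict came back.

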